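# Set a batten to the red length stop for sawing

## Robot

A 6-joint arm with a two-finger parallel gripper is mounted at the origin on the work surface. World frame = base frame: x ahead of the robot, y to its left, z up, the work surface at z = 0. Lengths are in m, angles in rad, forces in N, time in s.
With the tool pointing down it reaches from about 0.35 to 0.975 m from the base axis. Payload 7.1 kg.
Tool frame: the origin (TCP) lies between the finger pads; the fingertips stand ahead of it and the grasp point (between the pads) lies 6 mm ahead of it (env.tip_reach is the z of the fingertips in the tool frame, in m); z points along the fingers, x is the direction in which the jaws open and shut, and the axes are right-handed (so a half turn about z gives the same grasp; the last joint's range is limited). The gripper opens to 88 mm and grips with 3 to 60 N. Pads are 20 mm wide; open, the fingers measure 115 mm over their backs; the gripper's body (75 mm by 178 mm) begins 61 mm behind the grasp point.
Start: joints at [1.186, 0.423, 1.63, -0, 1.089, -0.019], TCP at [0.224, 0.584, 0.248] pointing down, gripper open.
Joint ranges: [-3, 3], [-0.9, 2.11], [0.09, 2.58], [-1.31, 4.45], [0.11, 2.69], [-2.54, 2.54]. Speed limits (rad/s): [2.39, 2.39, 3.01, 3.14, 3.14, 3.14].

## Interface

Orientations are given as a unit quaternion [w, x, y, z].
In Python, from cell import env, vision gives the robot as it stands.
- The arm moves only by the shell command python3 -m crank 'ROWS' [OPENING]. ROWS is JSON, a list that holds one entry, the list of rows, each a list of 4 numbers: the shift along the tool's x, y, z in units of 50 mm (1.0 is 50 mm), then the turn about the tool's z in degrees. A call has 1 to 5 rows; each row shifts and turns the pose as measured when the row begins, along the tool's axes as they then stand; what a row does not reach is not made up. A row lasts 1/10 s, in which the tool goes at most 50 mm and 8.59 degrees, less where a joint would pass 70% of its speed; a pose out of reach is approached as far as the arm can. A call is refused whole if a number of a shift passes 1 or a number of a turn 8.59, either way. A call with a gripper value outside its range is refused whole. OPENING is the closure in counts, from 0 (fully open) to 255 (shut), set as the call begins (- or left out, the last holds). The fingers move at their own pace and stop on an object; the grip force is fixed at half the most. Time passes only in rows, so rows that do not move let the fingers close. It gives the time, the measured TCP pose, the force and the opening at its end, in the units of the state.
- env.observe(): the state, without advancing time (a new reading comes with each control period).
- vision.grab_frame(name): name is "scene" or "top"; returns a dict with "color" (400x640x3 uint8, blue, green, red), "fx", "fy", "cx", "cy" (pixels), "world_to_cam" (4x4, takes a point from world to camera coordinates). Camera axes: x right, y up, looking along -z (the intrinsics and any distortion apply to the point x, -y, -z); pixel columns grow to the right and rows downward; lengths in m; the calibration is good to about 2 mm. A picture is of the moment at which its call begins. There is no depth.
- env.close_job(): hands the job in, once; it reports no verdict.
Trained networks look in the newest picture that a camera, given by its name, has taken for a name from the list of things; names that differ only in an ending like _2 or _b are one class to them, and where a whole thing is asked for, a point or a joint stands for the part that bears it (a point fixed in the world has none). Each returns a list of dicts, best first, with "score" (0 to 1); they miss things now and then, are a little off and sometimes report something else, mostly with a low value. They report only what shows in the picture. A call takes as long as a camera call. They do not tell look-alikes from the thing itself.
- vision.masks_of(camera, thing): "mask" (400x640 bool, what is visible of it) and "position" ([row, column] in pixels, amid what is visible of it).
The state is a dict: "clock": time; "qpos": joint angles; "dq": joint speeds; "joint_efforts": joint torques, N m; "position": TCP position; "tcp_rot": TCP orientation; "force": force on the tool from outside, world axes, zero at the start; "wrist_torque": the same for the moment, N m; "grip_width": finger opening in m.
Only numpy, scipy, OpenCV 4.12 (cv2) and the standard library are available. Lean on these libraries where they do the work, as an engineer would, in place of code of your own. Each camera call takes 0.05 s, during which the arm holds its last target. There are 200 camera calls.

## Task

Get the long walnut batten ready to be sawn: flip the red length stop over so that it hangs down in front of the fence, and push the batten along the board with the fingertips until its long back edge lies flat against the fence and its left end butts gently against the red stop. Only push: do not take the batten between the fingers or lift it. Leave the blue stop up, do not disturb the offcut, glue bottle, chisel and marking gauge, and finish with the hand clear.

Things in the scene. Friction and masses are not known exactly. Their poses are not given: they have to be found in the camera images.
- saw_board: Crosscut board of pale plywood, screwed to the bench, 190 (its x) x 600 (its y) x 18 mm thick. Origin: centre of its underside, on the bench. Its x axis points away from the robot, y to the left along the fence, z up. A dark saw cut crosses board and fence at y = +20 mm.
- fence_face (a point): Middle of the front face (towards the robot) of the brown wooden fence that runs along the whole board near its far edge: +55 mm in the board's x, 39 mm above the bench. The face is the plane x = 0 of this frame; y runs to the left along the fence. The fence is 22 mm thick; its top, an aluminium track, is 68 mm above the bench.
- red_stop (a joint): Angle of the red flip stop's arm, rad. 0 = at the start, leaning back 40 degrees over the fence, away from the robot; grows as it swings up and over (upright at 0.70) towards the robot; 3.84 = fully down, hanging vertically in front of the fence. The hinge is free and lightly damped: pushed forward past upright, the arm drops down by itself in about a second and stays there.
- blue_stop (a joint): The same for the blue flip stop, which is to stay leaning back. The batten passes freely under a stop that is up.
- red_stop_hinge (a point): Middle of the red arm's hinge pin, 15 mm in front of the fence's front face, 82 mm above the bench; the pin is parallel to the fence. The stop's dark bracket (30 mm wide along the fence) sits on the fence behind it and carries a black knob, 25 mm across, its top 92 mm above the bench, its axis 44 mm behind the pin.
- red_stop_tip (a point): Middle of the free end of the red arm, moves with it. The arm is a bar reaching 60 mm from the hinge pin to this end, 26 mm deep and 16 mm wide along the fence.
- red_stop_face (a point): Point on the red stop's right side (-y side) as it is when the arm is down: the plane against which the batten's left end butts. Straight under the hinge pin, 46 mm above the bench and 8 mm to the right of the arm's middle. It does not move with the arm. Axes as the saw board's.
- blue_stop_tip (a point): Middle of the free end of the blue arm; same build as the red one.
- blue_stop_face (a point): The same point for the blue stop.
- batten: Dark walnut batten lying loose on the saw board, 60 (its x) x 220 (its y, along it) x 28 mm high, 0.2 to 0.35 kg. Origin: centre of its underside, which lies on the board's top 18 mm above the bench. Its x axis points roughly away from the robot, its y axis roughly to the left. It starts to the right of both stops, a little askew and short of the fence. Sliding it takes up to about 5 N.
- batten_corner_l (a point): Left back corner of the batten (far side, +y end), half-way up: 30 mm and 110 mm from its centre along its x and y.
- batten_corner_r (a point): Right back corner of the batten (far side, -y end), half-way up.
- offcut: Short dark walnut offcut, 60 x 50 x 28 mm, lying loose on the left front part of the saw board. Origin: centre of its underside.
- glue_bottle: White glue bottle with an orange cap, 54 mm across, 150 mm high, standing on the bench. Origin: centre of its underside.
- chisel: Wood chisel with a wooden handle, 265 mm long, 30 mm thick, lying on the bench along its x axis (roughly crosswise in front of the robot), blade to its +x. Origin: on the bench under the end of the handle at the ferrule.
- marking_gauge: Wooden marking gauge lying behind the saw board, stem 210 mm long along its y, 65 mm high. Origin: under the middle of the stem, on the bench.
Things that resemble listed ones, but are neither listed nor needed, are in the scene too. There is more than one size of the batten; the one meant has the size given above.

How it is judged:
At the end, for the whole second after the job is handed in: The red stop hangs fully down (within 8 degrees), the blue one is still up; the batten lies flat and at rest on the board, both its back corners within 2.5 mm of the fence's front face and its left end within 2.5 mm of the red stop's side (value of joint red_stop above 3.7 rad and value of joint blue_stop below 0.35 rad and x of batten_corner_l in the frame of saw_board between 0.0525 and 0.0575 m and x of batten_corner_r in the frame of saw_board above 0.0525 m and y of batten_corner_l in the frame of red_stop_face between -0.0025 and 0.0025 m and height (world z) of batten below 0.021 m and angle between batten's own z axis and vertical below 0.05 rad and linear speed of batten below 0.01 m/s); the robot touches nothing.
It fails at once if the batten is lifted off the board (over 8 mm) or tipped (height (world z) of batten above 0.026 m or angle between batten's own z axis and vertical above 0.2 rad).
It fails at once if the batten is taken between the fingers (x of the grasp point in the frame of batten between -0.028 and 0.028 m and y of the grasp point in the frame of batten between -0.108 and 0.108 m and z of the grasp point in the frame of batten below 0.028 m).
It fails at once if the batten is rammed against the red stop (over 40 N) (contact force between batten and red_stop_base above 40 N).
It fails at once if the blue stop is flipped (value of joint blue_stop above 0.6 rad).
It fails at once if the offcut, glue bottle, chisel or marking gauge is disturbed (over 15 mm) (distance of any of offcut, glue_bottle, chisel, marking_gauge from where it was at the start of the episode above 0.015 m).
It also fails if it takes over 70 s, if anything falls off the work surface, if the arm or the gripper's body presses on something with over 40 N, if the wrist force passes 120 N, or if a joint passes its speed limit or range.

## Working session

There is one attempt and no reset: what is moved stays moved. The work goes in short steps, Python scripts to look and compute and a shell command to move; the robot and the scene stay as the last step left them, time stands still between calls to the robot, and variables do not carry over. Pictures are saved under pics/ and viewed, about 8 in all and at most 12, crops included, and the job is handed in when it is done.

```bash
ls; mkdir -p pics; cat > h.py <<'E'
import numpy as np,cv2
from cell import env,vision
def ray(f,u,v,z):
    M=f["world_to_cam"];R=M[:3,:3];t=M[:3,3]
    d=R.T@np.array([(u-f["cx"])/f["fx"],-(v-f["cy"])/f["fy"],-1.]);c=-R.T@t
    return c+d*(z-c[2])/d[2]
def proj(f,p):
    q=f["world_to_cam"]@np.r_[p,1.]
    return np.array([f["cx"]+f["fx"]*q[0]/-q[2],f["cy"]-f["fy"]*q[1]/-q[2]])
E
python3 - <<'E'
from h import *
s=env.observe();print({k:np.round(v,3) for k,v in s.items()},env.tip_reach)
for n in("top","scene"):
    f=vision.grab_frame(n);cv2.imwrite(f"pics/{n}0.png",f["color"]);print(n,{k:np.round(v,3).tolist() for k,v in f.items() if k!="color"}, [k for k in f])
    for th,z in(("saw_board",.018),("batten",.046),("red_stop_tip",.12),("blue_stop_tip",.12),("offcut",.046),("glue_bottle",.1),("chisel",.02),("marking_gauge",.03)):
        for m in vision.masks_of(n,th)[:3]:
            r,c=m["position"];print(n,th,round(m["score"],2),int(r),int(c),m["mask"].sum(),ray(f,c,r,z).round(3))
E
```

```text
pics
{'clock': np.float64(0.0), 'qpos': array([ 1.186,  0.424,  1.631,  0.   ,  1.089, -0.019]), 'dq': array([-0.002,  0.001,  0.   , -0.002,  0.   , -0.   ]), 'joint_efforts': array([ 0.0000e+00, -5.4464e+01, -2.7366e+01,  6.5000e-02,  2.3000e-02,
       -0.0000e+00]), 'position': array([0.223, 0.583, 0.247]), 'tcp_rot': array([ 0.   ,  0.824,  0.567, -0.001]), 'force': array([-0.864,  0.341, -0.146]), 'wrist_torque': array([ 0.004, -0.066,  0.009]), 'grip_width': np.float64(0.088)} 0.025
top {'fx': 398.748, 'fy': 398.748, 'cx': 317.733, 'cy': 206.738, 'world_to_cam': [[0.011, -1.0, 0.008, 0.046], [0.99, 0.012, 0.143, -0.549], [-0.143, 0.007, 0.99, -1.052], [0.0, 0.0, 0.0, 1.0]]} ['color', 'fx', 'fy', 'cx', 'cy', 'world_to_cam']
top saw_board 0.89 221 335 12340 [0.513 0.004 0.018]
top saw_board 0.51 197 306 152 [0.577 0.083 0.018]
top batten 0.89 228 388 1855 [ 0.492 -0.138  0.046]
top batten 0.55 135 196 3609 [0.744 0.392 0.046]
top red_stop_tip 0.59 198 304 150 [0.558 0.087 0.12 ]
top blue_stop_tip 0.48 194 268 202 [0.568 0.178 0.12 ]
top offcut 0.57 240 243 430 [0.455 0.25  0.046
[... 519 characters left out ...]
 0.806, -1.536], [0.0, 0.0, 0.0, 1.0]]} ['color', 'fx', 'fy', 'cx', 'cy', 'world_to_cam']
scene saw_board 0.64 228 287 8202 [ 0.517 -0.032  0.018]
scene batten 0.95 231 440 2564 [0.767 0.359 0.046]
scene batten 0.92 237 247 1518 [ 0.505 -0.156  0.046]
scene red_stop_tip 0.2 311 314 979 [ 0.825 -0.105  0.12 ]
scene blue_stop_tip 0.64 195 359 126 [0.58  0.184 0.12 ]
scene blue_stop_tip 0.29 235 246 1647 [ 0.544 -0.164  0.12 ]
scene offcut 0.7 174 351 369 [0.449 0.243 0.046]
scene glue_bottle 0.78 135 337 467 [0.315 0.265 0.1  ]
scene glue_bottle 0.29 215 330 231 [0.586 0.079 0.1  ]
scene chisel 0.58 204 190 571 [ 0.285 -0.265  0.02 ]
scene marking_gauge 0.67 313 316 1011 [ 0.802 -0.087  0.03 ]
```

View pics/top0.png

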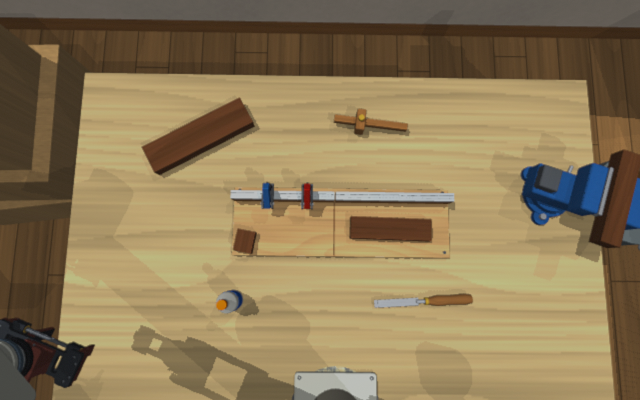

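View pics/scene0.png

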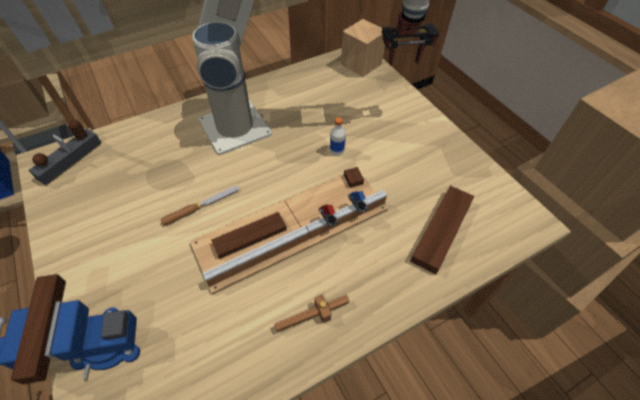

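```bash
cat >> h.py <<'E'
from scipy.optimize import minimize
def T(p):
    c,s=np.cos(p[2]),np.sin(p[2]);return np.array([[c,-s,0,p[0]],[s,c,0,p[1]],[0,0,1,0],[0,0,0,1]])
def box(p,x0,x1,y0,y1,z0,z1):
    c=np.array([[x,y,z,1] for x in(x0,x1) for y in(y0,y1) for z in(z0,z1)]).T
    return (T(p)@c)[:3].T
def hullmask(f,boxes,S=4):
    m=np.zeros((400*S,640*S),np.uint8)
    for b in boxes:
        q=np.array([proj(f,x) for x in b]); h=cv2.convexHull(((q+.5)*S*16-8).astype(np.int32))
        cv2.fillConvexPoly(m,h,255,shift=4)
    return cv2.resize(m,(640,400),interpolation=cv2.INTER_AREA)/255.
def fit(obs,boxes,p0):
    def c(p): 
        e=0
        for f,m in obs:
            r=hullmask(f,boxes(p)); e+=np.abs(r-m).sum()/m.sum()
        return e
    sx=np.array(p0)+np.vstack([np.zeros(3),np.diag([.01,.01,.05])])
    r=minimize(c,p0,method="Nelder-Mead",options=dict(initial_simplex=sx,xatol=1e-5,fatol=1e-6,maxiter=200));return r.x,r.fun
board=lambda p:[box(p,-.095,.095,-.3,.3,0,.018),box(p,.055,.077,-.3,.3,.018,.068)]
bat=lambda p:[box(p,-.03,.03,-.11,.11,.018,.046)]
off=lambda p:[box(p,-.03,.03,-.025,.025,.018,.046)]
def look(names=("top","scene")): return {n:vision.grab_frame(n) for n in names}
def best(n,th,near,f,z):
    L=[m for m in vision.masks_of(n,th)]
    if not L: return None
    return min(L,key=lambda m:np.hypot(*(ray(f,m["position"][1],m["position"][0],z)[:2]-near)))["mask"]
def overlay(F,edges,path):
    out=[]
    for n,f in F.items():
        x0,x1,y0,y1=(222,462,175,265) if n=="top" else (185,395,160,295)
        s=800/(x1-x0) if n=="top" else 3.8*.55
        s=3 if n=="top" else 2.4
        im=cv2.resize(f["color"][y0:y1,x0:x1],None,fx=s,fy=s,interpolation=cv2.INTER_CUBIC)
        for e in edges:
            q=np.array([(proj(f,x)+.5-[x0,y0])*s for x in e]).astype(np.int32);cv2.polylines(im,[q],True,(0,255,0),1,cv2.LINE_AA)
        o=np.zeros((im.shape[0],800,3),np.uint8);o[:,:im.shape[1]]=im[:,:800];out.append(o)
    cv2.imwrite(path,np.vstack(out))
E
python3 - <<'E'
from h import *
F=look()
def obs(th,near,z): return [(f,m) for n,f in F.items() if (m:=best(n,th,near,f,z)) is not None]
for sub in (None,"top","scene"):
  sel=lambda o:[x for x in o if sub is None or x[0] is F[sub]]
  b,e=fit(sel(obs("saw_board",[.51,0],.018)),board,[.51,-.01,0]);print(sub,"board",b.round(4),e)
  k,e2=fit(sel(obs("batten",[.5,-.14],.046)),bat,[.5,-.14,0]);print("batten",k.round(4),e2, (np.linalg.inv(T(b))@np.r_[k[:2],0,1]).round(4), (k-b)[2])
  o,e3=fit(sel(obs("offcut",[.455,.25],.046)),off,[.455,.245,0]);print("off",o.round(4),e3)
  if sub is None: B,K,O=b,k,o
np.savez("fit.npz",B=B,K=K,O=O)
rect=lambda b,z:[x for x in b[[1,3,7,5]]] if z else [x for x in b[[0,2,6,4]]]
bb=board(B)
overlay(F,[rect(bb[0],1),rect(bb[1],1),rect(bat(K)[0],1),rect(off(O)[0],1)],"pics/ov0.png")
Bi=np.linalg.inv(T(B))
# stops colour
for n,f in F.items():
    hsv=cv2.cvtColor(f["color"],cv2.COLOR_BGR2HSV);h,s,v=hsv[...,0],hsv[...,1],hsv[...,2]
    win=np.zeros((400,640),bool);win[180:212 if n=="top" else 230,(240 if n=="top" else 300):(330 if n=="top" else 380)]=1
    for nm,mk in(("red",((h<8)|(h>172))&(s>150)&(v>60)),("blue",(h>100)&(h<125)&(s>120)&(v>50))):
        r,c=np.where(mk&win)
        if len(r): print(n,nm,len(r),r.min(),r.max(),c.min(),c.max(),r.mean().round(1),c.mean().round(1),[(z,(Bi@np.r_[ray(f,c.mean(),r.mean(),z),1]).round(4)[:2].tolist()) for z in(.10,.115)])
E
```

```text
None board [ 0.5086 -0.0131 -0.0011] 0.5865846507788895
batten [ 0.4902 -0.145  -0.0142] 0.17533681538768392 [-0.0183 -0.1318  0.      1.    ] -0.013191256084212887
off [ 0.4531  0.2504 -0.1787] 0.20344941234347985
top board [ 0.5108 -0.012  -0.0022] 0.2533500278241514
batten [ 0.4926 -0.1462 -0.0249] 0.04303219374135658 [-0.0179 -0.1342  0.      1.    ] -0.022618293401169613
off [ 0.4541  0.2504 -0.171 ] 0.0801702667210071
scene board [ 0.5062 -0.0135 -0.0055] 0.3049975475241958
batten [ 0.4878 -0.1452 -0.026 ] 0.042640189833895344 [-0.0177 -0.1318  0.      1.    ] -0.02048490791454095
off [ 0.4499  0.2509 -0.2278] 0.07049541710175194
top red 152 183 208 304 310 195.7 306.6 [(0.1, [0.06, 0.0949]), (0.115, [0.0574, 0.0946])]
top blue 162 183 207 263 270 195.3 266.1 [(0.1, [0.0597, 0.1998]), (0.115, [0.0571, 0.198])]
scene red 83 205 214 322 333 209.3 328.0 [(0.1, [0.0561, 0.0973]), (0.115, [0.065, 0.0917])]
scene blue 76 192 200 352 363 195.9 357.8 [(0.1, [0.0569, 0.2014]), (0.115, [0.0658, 0.1943])]
```

View pics/ov0.png

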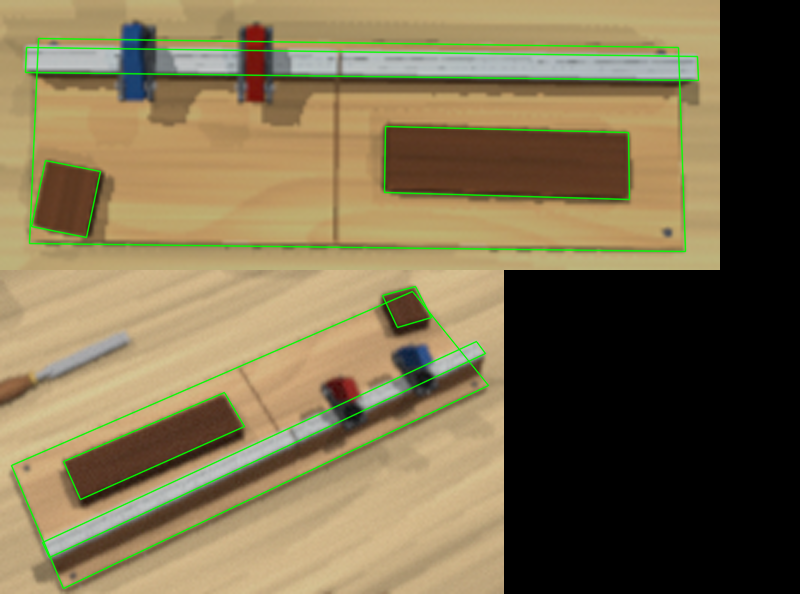

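```bash
python3 -m crank '[[[0,0,0,-8.5],[0,0,0,-8.5],[0,0,0,-4],[-0.7,0.6,0,0],[-0.7,0.6,0,0]]]' 255; python3 -m crank '[[[-0.7,0.6,0,0],[-0.7,0.6,0,0],[-0.7,0.6,0,0],[-0.7,0.6,0,0],[-0.7,0.6,0,0]]]'
```

```text
clock: 2.4
position: [0.283, 0.5169, 0.2476]
tcp_rot: [-0.001, 0.699, 0.715, 0.001]
force: [1.0, 0.5, 0.3]
grip_width: 0.0507
clock: 2.9
position: [0.4417, 0.3395, 0.248]
tcp_rot: [-0.001, 0.698, 0.716, 0.002]
force: [0.2, 1.1, -0.2]
grip_width: 0.011
```

```bash
python3 -m crank '[[[-0.9,0.7,0,1.5],[-0.9,0.7,0,0],[-0.9,0.7,0,0],[-0.9,0.8,0,0],[-0.9,0.8,0,0]]]'; python3 -m crank '[[[-0.6,0.6,0,0],[0,0,0,0],[0,0,0,0]]]'
```

```text
clock: 3.4
position: [0.6007, 0.1463, 0.2485]
tcp_rot: [-0.0, 0.707, 0.707, 0.003]
force: [0.3, 0.8, 0.4]
grip_width: 0.0004
clock: 3.7
position: [0.6352, 0.1095, 0.2483]
tcp_rot: [0.0, 0.71, 0.704, 0.004]
force: [0.7, 0.4, -0.7]
grip_width: 0.0007
```

```bash
python3 -m crank '[[[-0.54,0.5,0,0],[0,0,0.8,0],[0,0,0.8,0],[0,0,0.6,0],[0,0,0,0]]]'; python3 - <<'E'
from h import *
F=look();f=F["top"];g=F["scene"]
a=cv2.resize(f["color"][150:230,230:390],None,fx=4,fy=4,interpolation=2);b=cv2.resize(g["color"][120:270,250:450],None,fx=1.9,fy=1.9,interpolation=2)
o=np.zeros((600,640,3),np.uint8);o[:320]=a;o[320:600,:380]=b[:280,:380];cv2.imwrite("pics/p1.png",o)
E
```

```text
clock: 4.2
position: [0.6594, 0.088, 0.1375]
tcp_rot: [0.001, 0.708, 0.706, 0.005]
force: [0.1, -0.2, -0.2]
grip_width: 0.0005
```

View pics/p1.png

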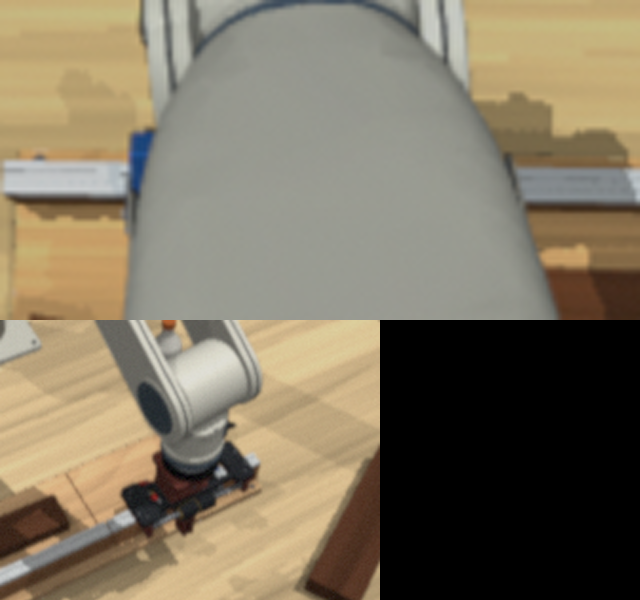

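```bash
python3 - <<'E'
from h import *
g=vision.grab_frame("scene")
for p in([.6594,.088,.1125],[.6594,.088,.15],[.568,.0825,.105],[.586,.0825,.128]): q=proj(g,p);print(((q-[250,120])*1.9+[0,320]).round())
E
```

```text
[183. 529.]
[184. 516.]
[148. 490.]
[155. 489.]
```

```bash
python3 -m crank '[[[-0.1,0,0.14,0],[0,-0.5,0,0],[0,-0.4,0,0],[0,-0.3,0,0],[0,-0.3,0,0]]]';python3 -m crank '[[[0,-0.3,0,0],[0,-0.3,0,0],[0,-0.3,0,0],[0,0,0,0]]]'
```

```text
clock: 4.85
position: [0.5987, 0.084, 0.1456]
tcp_rot: [0.014, 0.707, 0.707, 0.021]
force: [3.2, -0.0, 3.1]
grip_width: 0.0004
clock: 5.25
position: [0.5537, 0.0838, 0.149]
tcp_rot: [0.017, 0.707, 0.706, 0.025]
force: [-0.3, -0.4, 0.7]
grip_width: 0.0005
```

```bash
python3 -m crank '[[[0,-0.3,0,0],[0,-0.3,0,0],[0,-0.3,0,0],[0,0,-0.8,0],[0,0,-0.8,0]]]';python3 -m crank '[[[-1,-1,0,0],[-1,-1,0,0],[-1,-0.5,0,0],[-1,0,0,0],[-1,0,0,0]]]' 0;  python3 - <<'E'
from h import *
F=look();f=F["top"];g=F["scene"]
a=cv2.resize(f["color"][170:270,222:462],None,fx=3,fy=3,interpolation=2);b=cv2.resize(g["color"][160:295,185:395],None,fx=2.2,fy=2.2,interpolation=2)
o=np.zeros((597,720,3),np.uint8);o[:300]=a;o[300:597,:462]=b;cv2.imwrite("pics/p2.png",o)
E
```

```text
clock: 5.75
position: [0.5001, 0.0824, 0.2249]
tcp_rot: [0.015, 0.707, 0.707, 0.022]
force: [0.9, -0.6, 1.0]
grip_width: 0.0008
clock: 6.25
position: [0.4051, -0.136, 0.2227]
tcp_rot: [0.021, 0.703, 0.71, 0.029]
force: [1.0, 0.7, -0.3]
grip_width: 0.0371
```

View pics/p2.png

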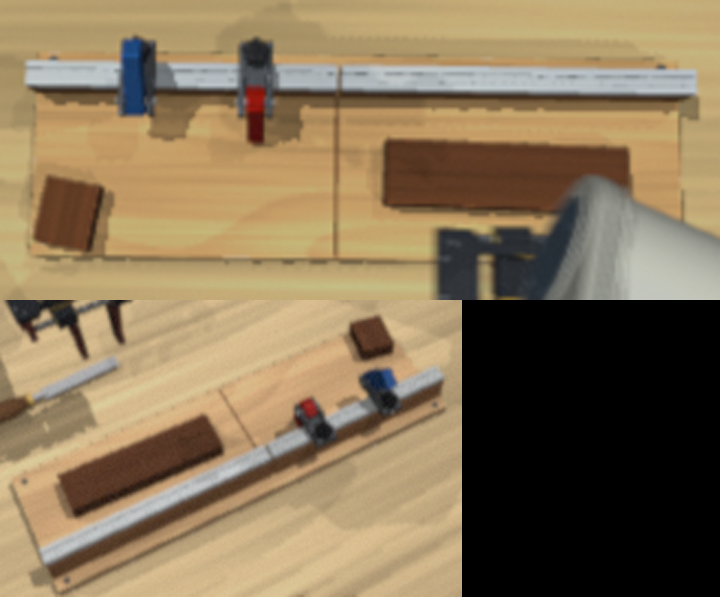

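```bash
python3 -m crank '[[[0.2,0,0.9,0.7],[0,0,0.9,0],[0,0,0.8,0],[0,0,0.5,0],[0,0,0,0]]]' 0; python3 -m crank '[[[0,0,0.2,0],[0,0,0,0]]]'
```

```text
clock: 6.85
position: [0.4217, -0.1307, 0.067]
tcp_rot: [0.027, 0.712, 0.701, 0.032]
force: [0.7, -0.4, 1.0]
grip_width: 0.0851
clock: 7.05
position: [0.4231, -0.1301, 0.0575]
tcp_rot: [0.027, 0.712, 0.701, 0.032]
force: [0.1, 0.1, -0.1]
grip_width: 0.0879
```

```bash
python3 -m crank '[[[-0.3,0,0.14,-0.7],[0,0,0,0]]]'; python3 -m crank '[[[0,0.3,0.03,0],[0,0.2,0.02,0],[0,0.2,0.02,0],[0,0,0,0]]]'; python3 -m crank '[[[0,0.2,0.02,0],[0,0.2,0.02,0],[0,0.1,0.01,0]]]'
```

```text
clock: 7.25
position: [0.4251, -0.1453, 0.0525]
tcp_rot: [0.029, 0.707, 0.706, 0.032]
force: [0.2, 0.7, 1.2]
grip_width: 0.0878
clock: 7.65
position: [0.4626, -0.145, 0.0559]
tcp_rot: [0.031, 0.708, 0.705, 0.033]
force: [-0.3, -0.6, 0.5]
grip_width: 0.0876
clock: 7.95
position: [0.4879, -0.1442, 0.0559]
tcp_rot: [0.03, 0.708, 0.705, 0.033]
force: [-2.3, 0.3, 0.8]
grip_width: 0.088
```

```bash
for i in 1 2; do python3 -m crank '[[[0,0.08,0.02,0],[0,0,0,0]]]'; done
```

```text
clock: 8.15
position: [0.4915, -0.1439, 0.0548]
tcp_rot: [0.029, 0.707, 0.705, 0.032]
force: [-1.8, -0.3, 2.1]
grip_width: 0.0876
clock: 8.35
position: [0.4913, -0.143, 0.0531]
tcp_rot: [0.025, 0.707, 0.706, 0.03]
force: [0.5, 0.0, 0.0]
grip_width: 0.0878
```

```bash
python3 - <<'E'
from h import *
g=vision.grab_frame("scene");m=best("scene","batten",[.53,-.14],g,.046)
B=np.load("fit.npz")["B"]
k,e=fit([(g,m)],bat,[.52,-.145,0]);print(k.round(4),e,(np.linalg.inv(T(B))@np.r_[k[:2],0,1]).round(4))
E
```

```text
[ 0.5117 -0.1448  0.0695] 0.571518588531821 [ 0.0032 -0.1317  0.      1.    ]
```

```bash
for i in 1 2 3; do python3 -m crank '[[[0,0.12,0.01,0],[0,0,0,0]]]'|grep -v -e rot -e grip; done
```

```text
clock: 8.65
position: [0.4915, -0.142, 0.052]
force: [0.3, -0.2, -0.6]
clock: 8.85
position: [0.492, -0.1411, 0.0509]
force: [-0.0, 0.3, 0.2]
clock: 9.05
position: [0.4923, -0.1402, 0.0498]
force: [0.9, 0.9, 0.0]
```

```bash
python3 -m crank '[[[0,0.15,0,0]]]'|grep -v -e rot -e grip;python3 -m crank '[[[0,0.2,0,0]]]'|grep -v  -e grip
```

```text
clock: 9.15
position: [0.4933, -0.1392, 0.0491]
force: [-38.8, -9.6, 25.9]
clock: 9.25
position: [0.4937, -0.1379, 0.048]
tcp_rot: [-0.007, 0.707, 0.707, 0.01]
force: [-39.9, -10.3, 27.6]
```

```bash
python3 -m crank '[[[0,-0.3,0,0],[0,-0.7,-0.5,0],[-0.6,0,-1,0],[-1,0,-1,0],[-1,0,-1,0]]]' 255; python3 -m crank '[[[-0.7,0,0,0],[0,0,0,0],[0,0,0,0],[0,0,0,0]]]';python3 - <<'E'
from h import *
F=look();B=np.load("fit.npz")["B"]
for n,f in F.items():
    m=best(n,"batten",[.53,-.14],f,.046);k,e=fit([(f,m)],bat,[.53,-.145,0]);print(n,k.round(4),e,m.sum())
a=cv2.resize(F["top"]["color"][170:270,222:462],None,fx=3,fy=3,interpolation=2);b=cv2.resize(F["scene"]["color"][160:295,185:395],None,fx=2.2,fy=2.2,interpolation=2)
o=np.zeros((597,720,3),np.uint8);o[:300]=a;o[300:597,:462]=b;cv2.imwrite("pics/p3.png",o)
E
```

```text
clock: 9.75
position: [0.4427, -0.2394, 0.1861]
tcp_rot: [-0.01, 0.705, 0.709, 0.009]
force: [0.6, -0.2, -0.6]
grip_width: 0.0512
clock: 10.15
position: [0.4505, -0.2827, 0.1929]
tcp_rot: [0.001, 0.707, 0.707, 0.012]
force: [0.2, -0.3, 0.7]
grip_width: 0.0189
top [ 0.536  -0.1444 -0.0059] 0.02489627429919336 1862
scene [ 0.5068 -0.1438 -0.0018] 0.6531686274509804 1000
```

View pics/p3.png

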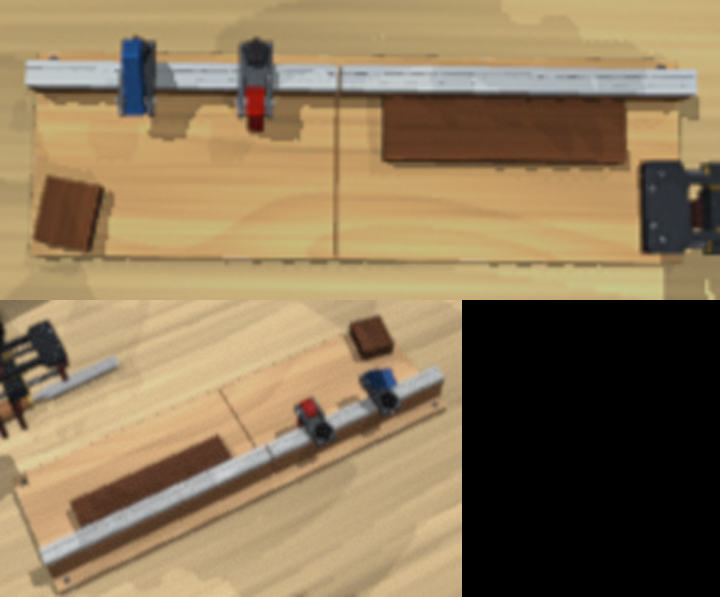

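```bash
python3 -m crank '[[[-0.2,0.8,0,0],[0,0.8,0,0],[0,0,0,0]]]'; python3 -m crank '[[[0,0,0.8,0],[0,0,0.8,0],[0,0,0.7,0],[0,0,0.3,0],[0,0,0,0]]]'
```

```text
clock: 10.65
position: [0.5309, -0.2892, 0.192]
tcp_rot: [-0.002, 0.706, 0.708, 0.011]
force: [-0.8, -0.2, 0.0]
grip_width: 0.0005
clock: 11.15
position: [0.5325, -0.2835, 0.0581]
tcp_rot: [-0.002, 0.704, 0.71, 0.011]
force: [1.3, 0.3, -0.2]
grip_width: 0.0003
```

```bash
python3 -m crank '[[[0.2,0,0.1,0],[0.2,0,0,0],[0.2,0,0,0],[0.2,0,0,0]]]'; python3 -m crank '[[[0.3,0,0,0],[0.3,0,0,0],[0.3,0,0,0]]]';
```

```text
clock: 11.55
position: [0.5336, -0.2421, 0.0575]
tcp_rot: [0.0, 0.704, 0.71, 0.011]
force: [0.0, -0.6, -0.7]
grip_width: 0.0007
clock: 11.85
position: [0.5343, -0.1938, 0.0603]
tcp_rot: [0.002, 0.704, 0.71, 0.012]
force: [0.1, -1.5, -1.0]
grip_width: 0.0003
```

```bash
python3 -m crank '[[[0.1,0,0.16,0],[0.2,0,0.05,0],[0.15,0,0,0]]]'; python3 - <<'E'
from h import *
f=vision.grab_frame("top")
a=cv2.resize(f["color"][180:245,240:440],None,fx=4,fy=4,interpolation=2);cv2.imwrite("pics/p4.png",a)
E
```

```text
clock: 12.15
position: [0.5352, -0.168, 0.0502]
tcp_rot: [0.003, 0.703, 0.711, 0.012]
force: [0.3, -2.1, 1.2]
grip_width: 0.0003
```

View pics/p4.png

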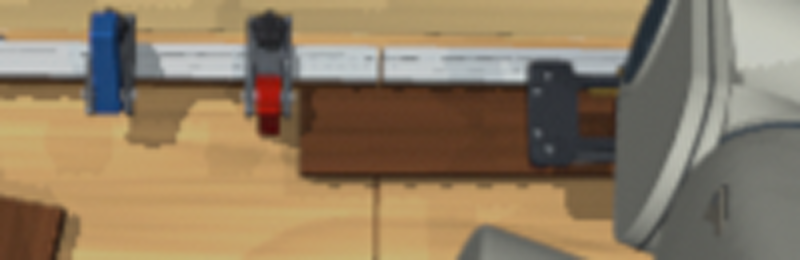

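```bash
for i in 1 2 3; do python3 -m crank '[[[0.06,0,0,0]]]'|grep -v -e rot -e grip; done
```

```text
clock: 12.3
position: [0.535, -0.164, 0.0501]
force: [0.3, -2.2, 2.1]
clock: 12.4
position: [0.535, -0.1609, 0.05]
force: [0.7, -1.8, 1.2]
clock: 12.5
position: [0.5349, -0.1578, 0.05]
force: [-0.4, -1.3, 0.7]
```

```bash
for i in 1 2 3; do python3 -m crank '[[[0.04,0,0,0]]]'|grep -v -e rot -e grip; done
```

```text
clock: 12.6
position: [0.5349, -0.1559, 0.0501]
force: [-1.2, -10.1, -1.6]
clock: 12.7
position: [0.5351, -0.1556, 0.0502]
force: [-3.0, -20.9, -2.1]
clock: 12.8
position: [0.5351, -0.1556, 0.0502]
force: [-3.1, -16.4, -1.9]
```

```bash
python3 -m crank '[[[-0.4,0,0,0],[-0.3,-0.1,-0.8,0],[0,-0.8,-1,0],[0,-0.9,-0.8,0],[0,-0.8,0,0]]]' 0;python3 -m crank '[[[-0.5,0,0,0],[-0.5,0,0,0],[0,0,0,0]]]'; python3 - <<'E'
from h import *
F=look();B=np.load("fit.npz")["B"]
for n,f in F.items():
    m=best(n,"batten",[.53,-.03],f,.046);k,e=fit([(f,m)],bat,[.53,-.035,0]);print(n,k.round(4),e,m.sum())
a=cv2.resize(F["top"]["color"][180:245,240:440],None,fx=4,fy=4,interpolation=2);b=cv2.resize(F["scene"]["color"][180:265,220:390],None,fx=3.9,fy=3.9,interpolation=2)
o=np.zeros((260+b.shape[0],800,3),np.uint8);o[:260]=a;o[260:,:b.shape[1]]=b;cv2.imwrite("pics/p5.png",o)
E
```

```text
clock: 13.3
position: [0.4187, -0.195, 0.1634]
tcp_rot: [0.004, 0.703, 0.711, 0.01]
force: [-0.0, -0.7, 0.3]
grip_width: 0.0367
clock: 13.6
position: [0.4123, -0.2438, 0.1637]
tcp_rot: [0.002, 0.703, 0.711, 0.01]
force: [0.6, 0.1, 0.9]
grip_width: 0.061
top [ 0.5357 -0.0372  0.0075] 0.08232352375456818 1733
scene [ 0.4848  0.1326 -2.1091] 3.298009506833036 264
```

View pics/p5.png

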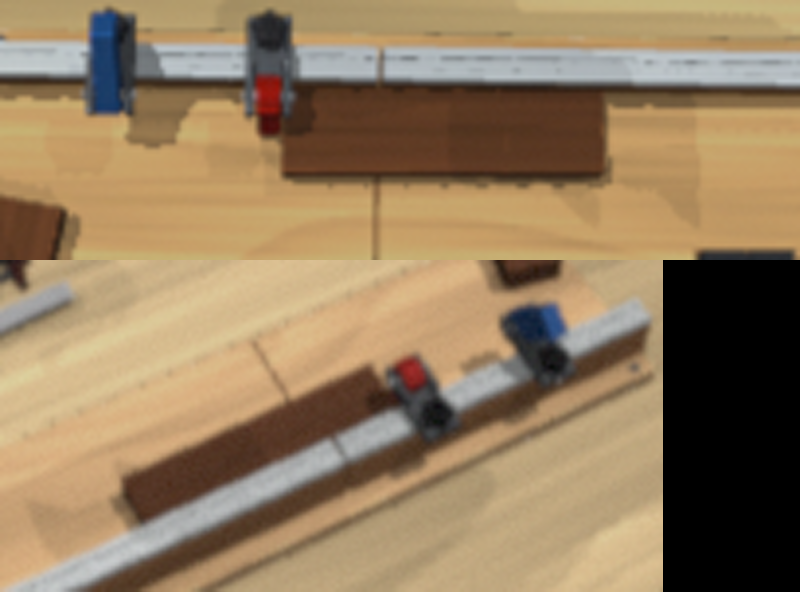

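```bash
python3 -m crank '[[[1,0,0,0.9],[1,0,0,0],[1,0,0,0],[1,0,0,0],[0.2,0,0,0]]]' 0; python3 -m crank '[[[0,0,0.8,0],[0,0,0.8,0],[0,0,0.5,0],[0,0,0,0]]]'
```

```text
clock: 14.3
position: [0.4127, -0.0277, 0.165]
tcp_rot: [0.002, 0.709, 0.705, 0.01]
force: [-0.2, -0.8, 0.1]
grip_width: 0.0878
clock: 14.7
position: [0.4162, -0.0194, 0.0586]
tcp_rot: [0.003, 0.705, 0.709, 0.012]
force: [-0.9, -0.8, 0.7]
grip_width: 0.0879
```

```bash
python3 -m crank '[[[-0.35,0,0.15,0.5],[0,0.6,0.02,0],[0,0.4,0.02,0],[0,0.1,0,0],[0,0,0,0]]]'
```

```text
clock: 15.2
position: [0.4718, -0.0347, 0.0525]
tcp_rot: [0.002, 0.707, 0.707, 0.011]
force: [-0.5, 0.3, 0.4]
grip_width: 0.0875
```

```bash
python3 -m crank '[[[0,0.2,0,0],[0,0.1,0,0]]]'; for i in 1 2 3; do python3 -m crank '[[[0,0.05,0,0]]]'; done
```

```text
clock: 15.4
position: [0.4858, -0.0342, 0.0538]
tcp_rot: [0.001, 0.707, 0.707, 0.011]
force: [0.5, -0.0, -0.2]
grip_width: 0.0879
clock: 15.5
position: [0.4884, -0.0341, 0.0541]
tcp_rot: [0.001, 0.707, 0.707, 0.011]
force: [-0.4, -0.1, -0.1]
grip_width: 0.0877
clock: 15.6
position: [0.4908, -0.034, 0.0542]
tcp_rot: [0.001, 0.707, 0.707, 0.011]
force: [-0.0, -0.7, 0.1]
grip_width: 0.0883
clock: 15.7
position: [0.4929, -0.0339, 0.0542]
tcp_rot: [0.001, 0.707, 0.707, 0.011]
force: [-2.3, -0.3, 0.9]
grip_width: 0.0879
```

```bash
for i in 1 2 3; do python3 -m crank '[[[0,0.05,0.01,0]]]'; done
```

```text
clock: 15.8
position: [0.4934, -0.0338, 0.0534]
tcp_rot: [-0.001, 0.707, 0.707, 0.009]
force: [-9.0, -1.6, 6.8]
grip_width: 0.0877
clock: 15.9
position: [0.4935, -0.0336, 0.0525]
tcp_rot: [-0.003, 0.707, 0.707, 0.008]
force: [-6.9, -1.1, 5.7]
grip_width: 0.0876
clock: 16.0
position: [0.4936, -0.0335, 0.0516]
tcp_rot: [-0.005, 0.707, 0.707, 0.006]
force: [-7.0, -0.4, 4.7]
grip_width: 0.0882
```

```bash
python3 -m crank '[[[0,0.1,0.01,0]]]';  python3 -m crank '[[[0,-0.3,0,0],[0,-0.7,-0.5,0],[-0.8,-0.3,-1,0],[-1,0,-1,0],[-1,0,0,0]]]';python3 -m crank '[[[-1,0,0,0],[-1,0,0,0],[-1,0,0,0],[0,0,0,0],[0,0,0,0]]]'; python3 - <<'E'
from h import *
F=look();f=F["top"]
B=np.load("fit.npz")["B"]
m=best("top","batten",[.53,-.03],f,.046);k,e=fit([(f,m)],bat,[.53,-.035,0]);print(k.round(4),e,m.sum())
a=cv2.resize(F["top"]["color"][180:245,240:440],None,fx=4,fy=4,interpolation=2);b=cv2.resize(F["scene"]["color"][180:265,220:390],None,fx=3.9,fy=3.9,interpolation=2)
o=np.zeros((260+b.shape[0],800,3),np.uint8);o[:260]=a;o[260:,:b.shape[1]]=b;cv2.imwrite("pics/p6.png",o)
E
```

```text
clock: 16.1
position: [0.4938, -0.0332, 0.0503]
tcp_rot: [-0.009, 0.707, 0.707, 0.003]
force: [-17.5, -0.8, 13.3]
grip_width: 0.0876
clock: 16.6
position: [0.4301, -0.1519, 0.1507]
tcp_rot: [-0.012, 0.705, 0.71, 0.0]
force: [2.5, -0.1, -0.5]
grip_width: 0.0878
clock: 17.1
position: [0.4312, -0.3091, 0.1507]
tcp_rot: [-0.008, 0.707, 0.708, 0.001]
force: [1.0, 1.4, -0.7]
grip_width: 0.0879
[ 0.5361 -0.037   0.0118] 0.06102792304111043 1811
```

View pics/p6.png

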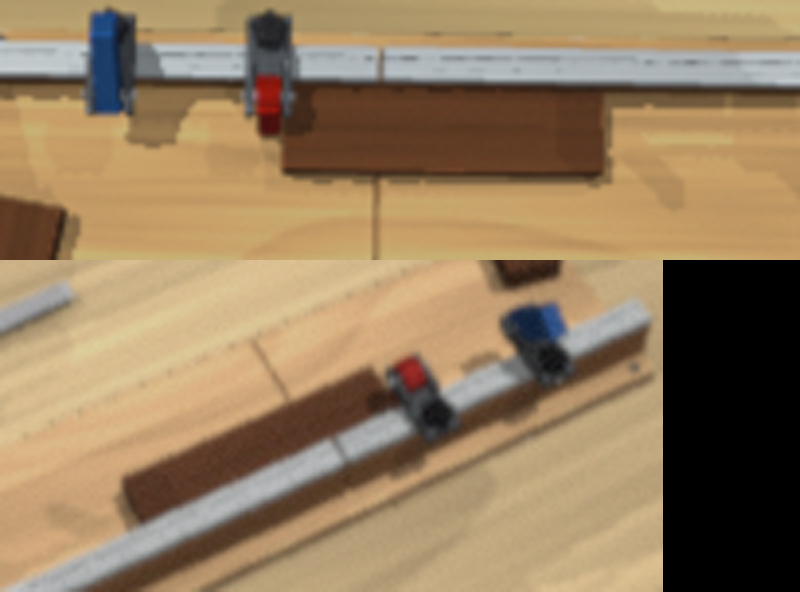

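```bash
python3 - <<'E'
from h import *
f=vision.grab_frame("top")
def edges(im,c0,c1,tag):
    hsv=cv2.cvtColor(im,cv2.COLOR_BGR2HSV).astype(float);v=im.astype(float).max(2);s=hsv[...,1]
    P=[];Q=[]
    for c in range(c0,c1):
        # fence lower edge: track bright/low-sat -> dark ; batten front: v crosses 130 upward
        col=v[:,c]
        r=next(r for r in range(196,208) if col[r]>=130>col[r+1]); Q.append(ray(f,c,r+(col[r]-130)/(col[r]-col[r+1]),.068)[:2])
        r=next(r for r in range(214,240) if col[r]<130<=col[r+1]); P.append(ray(f,c,r+(130-col[r])/(col[r+1]-col[r]),.046)[:2])
    P=np.array(P);Q=np.array(Q)
    a=np.polyfit(P[:,1],P[:,0],1);b=np.polyfit(Q[:,1],Q[:,0],1)
    yl,yr=P[:,1].max(),P[:,1].min()
    print(tag,"slopes",a[0].round(4),b[0].round(4),"rms",np.std(P[:,0]-np.polyval(a,P[:,1])).round(4),"fence-front at L,R",[(np.polyval(b,y)-np.polyval(a,y)).round(4) for y in(yl,yr)])
edges(f["color"],316,388,"now")
def restore(p,x0,y0,w,h,s):
    im=cv2.imread(p)[:h*s,:w*s];o=np.zeros((400,640,3),np.uint8);o[y0:y0+h,x0:x0+w]=cv2.resize(im,(w,h),interpolation=cv2.INTER_AREA);return o
edges(restore("pics/p6.png",240,180,200,65,4),316,388,"p6")
edges(restore("pics/p5.png",240,180,200,65,4),316,388,"p5")
edges(restore("pics/p3.png",222,170,240,100,3),354,426,"p3")
E
```

```text
now slopes -0.0019 0.0028 rms 0.0007 fence-front at L,R [np.float64(0.0666), np.float64(0.0657)]
p6 slopes -0.0016 0.0029 rms 0.0007 fence-front at L,R [np.float64(0.0665), np.float64(0.0657)]
p5 slopes -0.0028 0.0028 rms 0.0007 fence-front at L,R [np.float64(0.0679), np.float64(0.0669)]
p3 slopes -0.0013 -0.0004 rms 0.0006 fence-front at L,R [np.float64(0.0657), np.float64(0.0656)]
```

```bash
python3 - <<'E'
from h import *
f=vision.grab_frame("top");B=np.load("fit.npz")["B"];B[0]=.5108
for x,z in((.027,.022),(.027,.082),(.027,.095)): print(x,z,proj(f,(T(B)@[x,.095,z,1])[:3]).round(1))
# arm 15 deg short of down: front bottom corner
a=np.radians(15);d=np.array([-np.sin(a),-np.cos(a)]);n=np.array([-np.cos(a),np.sin(a)]);q=np.array([.04,.082])+.06*d+.013*n
print("15deg",proj(f,(T(B)@[q[0],.095,q[1],1])[:3]).round(1))
im=f["color"].astype(int);print([im[r,306].tolist() for r in range(208,218)])
for th,z in(("offcut",.046),("glue_bottle",.1),("chisel",.02),("marking_gauge",.03)):
    m=vision.masks_of("top",th)
    if m: r,c=m[0]["position"];print(th,int(r),int(c),round(m[0]["score"],2))
s=env.observe();print(s["clock"],s["force"].round(1))
E
```

```text
0.027 0.022 [306.9 211.4]
0.027 0.082 [306.5 208.4]
0.027 0.095 [306.4 207.7]
15deg [306.8 216.6]
[[13, 17, 105], [14, 16, 74], [12, 14, 71], [12, 13, 71], [15, 15, 72], [26, 39, 81], [57, 87, 113], [88, 132, 167], [92, 139, 176], [88, 135, 171]]
offcut 241 244 0.94
glue_bottle 299 231 0.93
chisel 299 429 0.81
marking_gauge 194 266 0.69
17.55 [-0.1 -0.5  0.1]
```

```bash
python3 -c "
from cell import env
print(env.close_job())"
```

```text
the job is handed in; nothing more can be done
None
```

The job is handed in at about 17.6 s on the robot's clock, with the red stop down and the batten against both the fence and the stop as far as I could measure; no verdict is reported.

**What I did:**
- I flipped the red stop with closed fingertips from behind.
- I pushed the batten to the fence with both open fingertips, then along the fence to the red stop. That contact peaked at about 21 N against the 40 N limit.
- I gave it a last nudge against the fence, because the end push had moved its left corner about 2 mm off. Then I withdrew the hand.

**What the last checks showed:**
- **Fence:** relative to the picture taken after the firm push to the fence, the right end read the same and the left end about 1 mm out, with noise of about 0.7 mm.
- **Left end:** no gap to the red stop was visible.
- **Clearance:** the blue stop was still up in the last picture. The hand was clear, with the force reading near zero.
- **Other things:** the offcut, glue bottle and chisel were within about a pixel of where they started. The marking gauge was not confirmed: the network picked the blue stop instead. I did not go near the gauge.

**Where the checks disagreed:**
- **Batten angle:** the fit to the top camera's mask gave 0.012 rad, which conflicts with the edge measurement. I put this down to the stop hiding part of the mask.
- **Red stop angle:** its lower edge appeared about 2 pixels nearer the robot than I predicted for fully down, which taken at face value is about 6 degrees short (the limit is 8). It stayed the same in pictures before and after the batten touched it, so I took it as its rest position.
- **Forces on the fence:** the first push to the fence reached about 40 N along the push and about 50 N in total, through the fingertips.

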